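# Pull the one unglued knob off the amplifier as a sample

## Task

The amplifier on the chest has lost a knob and I need one of the other three as a sample for the market, but two of them are glued on and I forget which: hook the knob puller under each in turn, tug gently straight up, and leave it alone if it does not give. Lift the one that pops off clear of its shaft with the puller, not the fingers, and tip it into the wooden tray. Then stand the puller upright on the chest, clear of the tray, and let go; do not force a glued knob or shift the power bank, paperweight, pen holder or cash box.

Things in the scene. Friction and masses are not known exactly. Their poses are not given: they have to be found in the camera images.
- amp: small heavy desktop amplifier, does not move: 130 (x) by 230 (y) by 60 mm high, flat level top panel at z = 60. Origin: centre of the underside; x to its back edge, away from the robot. A row of four equal upright shafts stands at x = +22: left knob at y = +75, middle +25, right -25, bare shaft -75 mm. The panel is free from the row forward to x = -62 mm: slide the puller in along +x.
- bare_shaft (a point): brass shaft whose knob is lost, 9 mm thick, 23 mm high; point on its axis at panel level. At its foot is a nut 11 mm across, 3 mm high. The same shaft and nut are under every knob; nothing else is under the skirts.
- knob_left_c (a point): leftmost (+y) black plastic knob: skirt 32 mm across, 22 mm high. Point on its axis, half-way up (11 mm above the underside). On its shaft its underside is 7 mm above the panel. z up along its axis; it may be turned anyhow.
- knob_mid_c (a point): middle knob, same size and point. One of the three, not known which, is a plain push fit: a straight pull of 8 to 13 N pops it, within some 4 mm of rise; it is clear of its shaft after 16 mm.
- knob_right_c (a point): rightmost knob (-y, next to the bare shaft), same size and point. Two of the three are glued: they look the same but give under 1.5 mm at a 20 N pull. The puller bearing on a knob with more than 50 N does damage.
- puller_handle (a point): centre of the knob puller's wooden handle, 64 mm above the puller's underside. Handle 26 (x) by 16 (y) by 48 mm high. The puller (0.16 kg) stands upright on its fork. It is a steel C seen from the side: flat fork at the bottom, back plate at x = -22 to -25 mm, top bar 36 to 40 mm above the underside, carrying the handle straight above the fork's middle.
- puller_fork (a point): middle of the fork, straight below the handle, at the puller's underside; put it on a knob's axis. Fork 3 mm thick (side lips to 5 mm high at y = +-20 to 22), opens to +x: slot 16 mm wide, its end at x = -8, tines to x = +20 with splayed tips. A loose knob rests on the fork, can leave only to +x, and slides out if the front is tipped down 25 degrees or more (friction 0.22).
- tray: small open wooden trinket tray, 140 by 140 mm, 26 mm high, walls and floor 5 mm thick; 0.5 kg, loose. Origin: centre of its underside, z up.
- power_bank: bystander: black plastic power bank lying flat, 68 by 140 by 16 mm. Origin: centre of its underside.
- paperweight: bystander: glass paperweight, a dome 76 mm across and 44 mm high. Origin: centre of its underside.
- pen_holder: bystander: square wooden pen holder, 75 by 75 by 100 mm, pens rising to about 160 mm. Origin: centre of its underside.
- cash_box: bystander: grey steel cash box with its key in the lock, 118 by 163 by 76 mm, folded handle to 91 mm. Origin: centre of its underside.
Not all that is in view belongs to the job. What is shaped like the part that bears puller_handle but blue or purple is not meant. Of the things shaped like the tray, the wooden one is meant.

How it is judged:
On the way:
1. one knob is off its shaft, lifted clear by the puller (its underside at least 23 mm above the panel, still carried by the puller) (((z of knob_left_c in the frame of amp above 0.094 m and contact force between puller and knob_left above 0.02 N) or (z of knob_mid_c in the frame of amp above 0.094 m and contact force between puller and knob_mid above 0.02 N) or (z of knob_right_c in the frame of amp above 0.094 m and contact force between puller and knob_right above 0.02 N))), for 0.1 s.
At the end, for the whole second after the job is handed in: The unglued knob lies still in the tray (centre within 65 mm of its middle along each side, under 35 mm high), off the puller; the other two knobs within 5 mm of their start; tray flat on the chest; puller upright (0.1 rad) at rest on the chest, over 80 mm from the tray's middle ((((x of knob_left_c in the frame of tray between -0.065 and 0.065 m and y of knob_left_c in the frame of tray between -0.065 and 0.065 m and height (world z) of knob_left_c below 0.035 m and linear speed of knob_left below 0.03 m/s and contact force between puller and knob_left below 0.02 N) and distance of each of knob_mid_c, knob_right_c from where it was at the start of the episode below 0.005 m) or ((x of knob_mid_c in the frame of tray between -0.065 and 0.065 m and y of knob_mid_c in the frame of tray between -0.065 and 0.065 m and height (world z) of knob_mid_c below 0.035 m and linear speed of knob_mid below 0.03 m/s and contact force between puller and knob_mid below 0.02 N) and distance of each of knob_left_c, knob_right_c from where it was at the start of the episode below 0.005 m) or ((x of knob_right_c in the frame of tray between -0.065 and 0.065 m and y of knob_right_c in the frame of tray between -0.065 and 0.065 m and height (world z) of knob_right_c below 0.035 m and linear speed of knob_right below 0.03 m/s and contact force between puller and knob_right below 0.02 N) and distance of each of knob_left_c, knob_mid_c from where it was at the start of the episode below 0.005 m)) and angle between each of tray, puller_handle's own z axis and vertical below 0.1 rad and height (world z) of tray below 0.005 m and height (world z) of puller_handle below 0.069 m and linear speed of puller below 0.03 m/s and horizontal distance between puller_handle and tray above 0.08 m); the robot touches nothing.
It fails at once if the puller bears on a knob with more than 50 N (contact force between puller and knob_left above 50 N or contact force between puller and knob_mid above 50 N or contact force between puller and knob_right above 50 N).
It fails at once if the gripper's fingers touch a knob that is still on its shaft ((contact force between the fingers and knob_left above 0.5 N and distance of knob_left_c from where it was at the start of the episode below 0.005 m) or (contact force between the fingers and knob_mid above 0.5 N and distance of knob_mid_c from where it was at the start of the episode below 0.005 m) or (contact force between the fingers and knob_right above 0.5 N and distance of knob_right_c from where it was at the start of the episode below 0.005 m)).
It fails at once if the power bank, paperweight, pen holder or cash box is shoved by more than 15 mm (distance of any of power_bank, paperweight, pen_holder, cash_box from where it was at the start of the episode above 0.015 m).
It also fails if it takes over 72 s, if anything falls off the work surface, if the arm or the gripper's body presses on something with over 40 N, if the wrist force passes 120 N, or if a joint passes its speed limit or range.

## Robot

A 7-joint arm with a two-finger parallel gripper is mounted at the origin on the work surface. World frame = base frame: x ahead of the robot, y to its left, z up, the work surface at z = 0. Lengths are in m, angles in rad, forces in N, time in s.
With the tool pointing down it reaches from about 0.425 to 0.875 m from the base axis. Payload 4.7 kg.
Tool frame: the origin (TCP) lies between the finger pads; the fingertips stand manip.finger_overhang ahead of it and the grasp point (between the pads) lies 11 mm behind it (manip.finger_overhang is the distance from the TCP to the fingertips, in m); z points along the fingers, x is the direction in which the jaws open and shut, and the axes are right-handed (so a half turn about z gives the same grasp; the last joint's range is limited). The gripper opens to 87 mm and grips with 3 to 60 N. Pads are 19 mm wide; open, the fingers measure 117 mm over their backs; the gripper's body (75 mm by 190 mm) begins 51 mm behind the grasp point.
Start: joints at [1.119, 0.321, -0.07, 1.45, 0.023, 1.371, -0.057], TCP at [0.292, -0.581, 0.231] pointing down, gripper open.
Joint ranges: [-2.86, 2.86], [-0.3, 2.09], [-1.38, 1.24], [0.06, 2.45], [-1.56, 4.7], [0.09, 2.05], [-2.69, 2.69]. Speed limits (rad/s): [2.57, 2.57, 3.14, 3.14, 3.14, 3.14, 3.14].

## Interface

Orientations are given as a rotation vector (axis times angle).
In Python, from station import manip, vision gives the robot as it stands. The module is installed in compiled form; this text tells all that it offers.
- The arm moves only by the tool jog_arm, never from a script. Its argument "targets" is a list of rows, each a list of 3 entries, a list of its own where there are three numbers: the shift along the tool's x, y, z in mm, then the turn about the tool's z in rad, then the gripper command: -1 is shut, 1 is fully open, values between are in proportion. A call has 1 to 20 rows; each row shifts and turns the commanded pose from where the row before left it, along the tool's axes as they then stand; what a row does not reach is not made up. A row lasts 1/10 s, in which the tool goes at most 50 mm and 8.59 degrees, less where a joint would pass 70% of its speed; a pose out of reach is approached as far as the arm can. A call with a gripper value outside its range is refused whole. The fingers move at their own pace and stop on an object; "grip_force" is the grip in N (left out, the last holds). Time passes only in rows, so rows that do not move let the fingers close. It gives the time, the measured TCP pose, the force and the opening at its end, in the units of the state.
- manip.get_obs(): the state, without advancing time (a new reading comes with each control period).
- vision.read_camera(name): name is "scene" or "top"; returns a dict with "frame" (400x640x3 uint8, red, green, blue), "fovy" (degrees; the focal length in pixels is half the picture's height over the tangent of half this angle, whatever the lens; pixels are square), "cx", "cy" (the principal point, pixels), "k1" (the pictures are not rectified: a ray, as slopes to the right and down, at radius r is drawn at 1 + k1 r^2 times it, then the intrinsics apply), "rvec" (rotation vector, rad) and "tvec" (3), from world to camera coordinates, as OpenCV has them. Camera axes: x right, y down, z forward; pixel columns grow to the right and rows downward; lengths in m; the calibration is good to about 2 mm. A picture is of the moment at which its call begins. There is no depth.
- manip.close_job(): hands the job in, once; it reports no verdict.
The state is a dict: "clock": time; "q": joint angles; "dq": joint speeds; "effort": joint torques, N m; "ee_pos": TCP position; "eef_rot": TCP orientation; "ft_force": force on the tool from outside, world axes, zero at the start; "wrist_torque": the same for the moment, N m; "gripper_width": finger opening in m.
Only numpy, scipy, OpenCV 4.12 (cv2) and the standard library are available. Lean on these libraries where they do the work, as an engineer would, in place of code of your own. Each camera call takes 0.05 s, during which the arm holds its last target.

## Working session

There is one attempt and no reset: what is moved stays moved. The work goes in short steps, Python scripts to look and compute and a tool call to move; the robot and the scene stay as the last step left them, time stands still between calls to the robot, and variables do not carry over. Pictures are saved under pics/ and viewed, and the job is handed in when it is done.

Besides the shell and the picture viewer there is one more tool, called after ">>>" as name(argument=value, ...), one argument or row to a line, values as JSON. jog_arm: Moves the arm, as the interface text tells. Its arguments: {"type":"object","properties":{"targets":{"type":"array"},"grip_force":{"type":"number"}},"required":["targets"]}

```bash
mkdir -p pics
cat > h.py <<'E'
import numpy as np, cv2
from station import manip, vision
def cam(n):
    c=vision.read_camera(n); return c
def K(c):
    H=c['frame'].shape[0]; f=H/2/np.tan(np.radians(c['fovy'])/2)
    return np.array([[f,0,c['cx']],[0,f,c['cy']],[0,0,1.]])
def D(c): return np.array([c['k1'],0,0,0,0.])
def proj(c,P):
    p,_=cv2.projectPoints(np.asarray(P,float).reshape(-1,1,3),np.array(c['rvec']),np.array(c['tvec']),K(c),D(c)); return p.reshape(-1,2)
def ray(c,uv):
    n=cv2.undistortPointsIter(np.asarray(uv,float).reshape(-1,1,2),K(c),D(c),None,None,(3,50,1e-10)).reshape(-1,2)
    R=cv2.Rodrigues(np.array(c['rvec'],float))[0]; t=np.array(c['tvec'],float).ravel()
    d=np.c_[n,np.ones(len(n))]@R; return -R.T@t, d
def onz(c,uv,z):
    o,d=ray(c,uv); z=np.asarray(z)*np.ones(len(d)); return o+d*((z-o[2])/d[:,2])[:,None]
E
python3 - <<'E'
from h import *
import pickle
for n in('scene','top'):
    c=cam(n); pickle.dump(c,open(n+'0.pkl','wb'))
    cv2.imwrite(f'pics/{n}0.png',c['frame'][...,::-1])
    print(n,c['fovy'],c['cx'],c['cy'],c['k1'],ray(c,[[320,200]]))
o=manip.get_obs();print(o, manip.finger_overhang)
E
```

```text
scene 55.83146995036199 319.4035150388869 202.6040024853775 -0.017776437674669923 (array([1.14734804, 0.08550572, 0.74746964]), array([[-0.6549195 , -0.1810918 , -0.73371404]]))
top 45.731138919080074 330.34681205055375 197.96375427827934 -0.1159003655732091 (array([ 0.43993064, -0.09928721,  1.48091054]), array([[ 0.08865845,  0.0342591 , -0.99572107]]))
{'clock': 0.1, 'q': array([ 1.11912477,  0.32174137, -0.07008589,  1.45157958,  0.02258862,
        1.37080298, -0.05687493]), 'dq': array([-0.00027367, -0.00165153,  0.00103666, -0.00232979,  0.00154533,
        0.00015034, -0.00246511]), 'effort': array([ 2.15402115e-04, -4.92570448e+01, -4.05644830e-01, -3.13395059e+01,
       -6.41134777e-02,  3.94967257e-02,  1.08646075e-04]), 'ee_pos': array([ 0.2916613 , -0.58033524,  0.22956241]), 'eef_rot': array([-2.67347523e+00,  1.64828094e+00,  2.39809653e-03]), 'ft_force': array([-0.31437044,  0.0427712 , -0.29756841]), 'wrist_torque': array([-0.01663572,  0.01386334,  0.06734554]), 'gripper_width': 0.0866009851114759} 0.008
```

View pics/scene0.png

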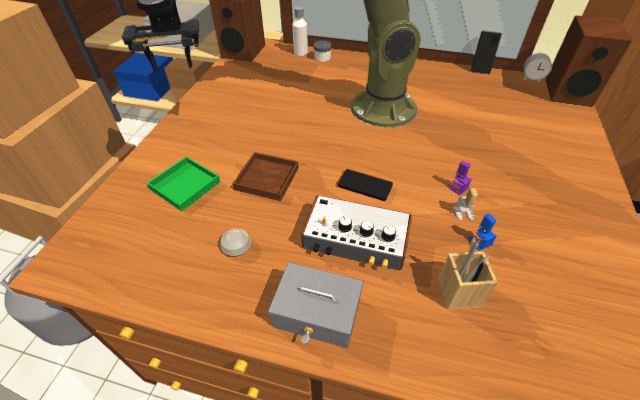

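View pics/top0.png

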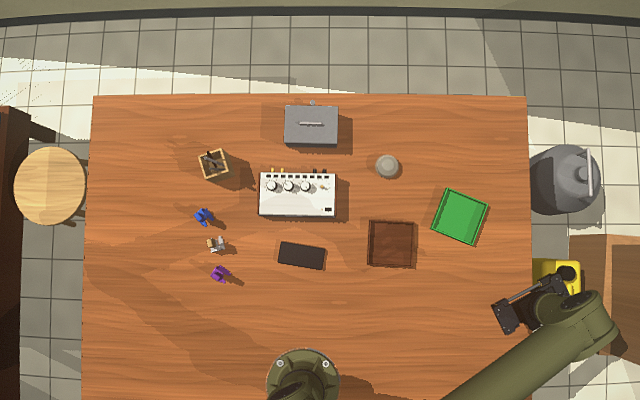

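The top view shows the amplifier (298,194), the target puller (217,244) between blue and purple decoys, and the wooden tray (392,244). Next I'll zoom in.

Run:
```python
from h import *
import pickle
t=pickle.load(open('top0.pkl','rb'));s=pickle.load(open('scene0.pkl','rb'))
def crop(c,x,y,w,h,k,n):
    cv2.imwrite('pics/'+n,cv2.resize(c['frame'][y:y+h,x:x+w,::-1],None,fx=k,fy=k,interpolation=cv2.INTER_CUBIC))
crop(t,250,160,100,70,8,'t_amp.png'); crop(t,190,195,60,100,6,'t_pul.png')
crop(s,295,190,125,85,6,'s_amp.png'); crop(s,430,150,80,105,5,'s_pul.png')
```

```text
(no output)
```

View pics/t_amp.png

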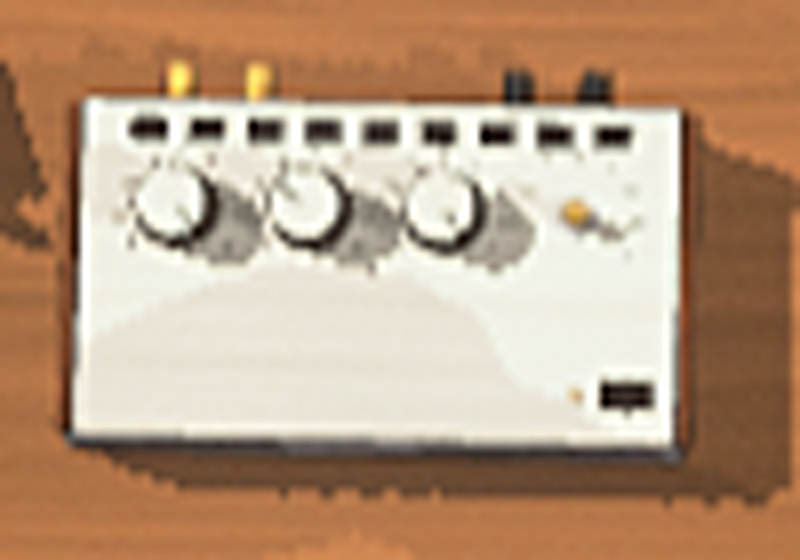

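View pics/t_pul.png

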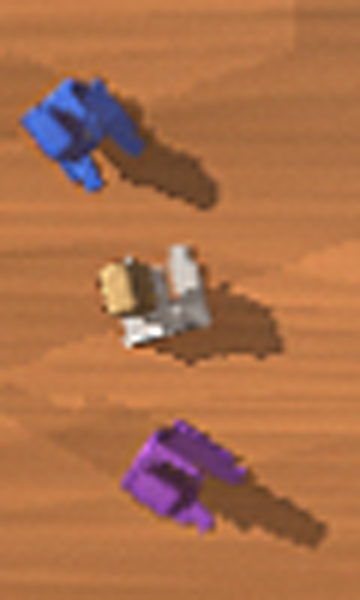

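View pics/s_amp.png

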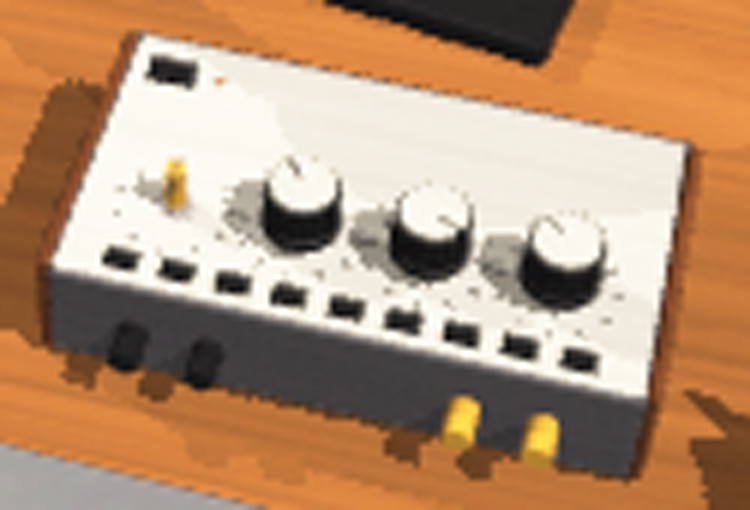

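View pics/s_pul.png

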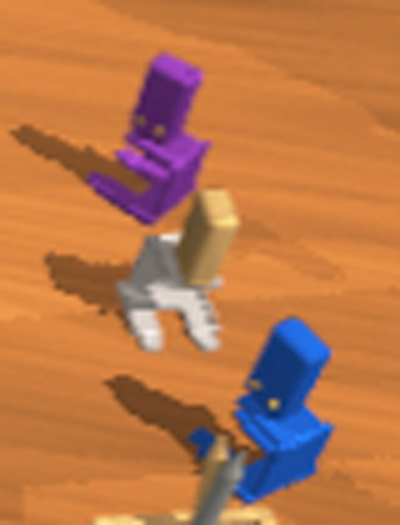

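Run:
```python
from h import *
import pickle
t=pickle.load(open('top0.pkl','rb'));s=pickle.load(open('scene0.pkl','rb'))
np.set_printoptions(precision=4,suppress=True)
# amp panel corners
def maskquad(c,roi,lo):
    x,y,w,h=roi; im=c['frame'][y:y+h,x:x+w].astype(int)
    return im
for c,roi in((t,(240,155,110,80)),(s,(290,185,135,90))):
    x,y,w,h=roi; k=6
    im=cv2.resize(c['frame'][y:y+h,x:x+w],None,fx=k,fy=k,interpolation=cv2.INTER_CUBIC)
    hsv=cv2.cvtColor(im,cv2.COLOR_RGB2HSV)
    m=((hsv[...,1]<60)&(hsv[...,2]>125)).astype(np.uint8)
    cn=cv2.findContours(m,0,1)[0]; cc=max(cn,key=cv2.contourArea); hu=cv2.convexHull(cc)
    ap=hu
    for e in np.arange(2,60,1.):
        ap=cv2.approxPolyDP(hu,e,True)
        if len(ap)<=4: break
    uv=(ap.reshape(-1,2)+.5)/k-.5+[x,y]
    P=onz(c,uv,0.06); print('corners',uv.round(1).tolist()); print(P)
    print('sides',[np.linalg.norm(P[i]-P[(i+1)%len(P)]) for i in range(len(P))], P.mean(0))
def up(c,pts,o,k): return (np.array(pts,float)+.5)/k-.5+np.array(o)
# knob tops
a=up(t,[(173,206),(307,207),(441,209)],(250,160),8); print(onz(t,a,.089))
a=up(s,[(303,186),(435,213),(567,242)],(295,190),6); print(onz(s,a,.089))
a=up(s,[(176,162),],(295,190),6); print('shaft',onz(s,a,.083)); a=up(t,[(576,212),],(250,160),8); print('shaft',onz(t,a,.083))
# puller
print('tines s',onz(s,up(s,[(148,348),(210,348)],(430,150),5),.003))
print('handle top s',onz(s,up(s,[(193,192),(222,190),(238,212),(208,213)],(430,150),5),.088))
print('handle top t',onz(t,up(t,[(104,263),(128,264),(129,312),(107,312)],(190,195),6),.088))
print('tine t',onz(t,up(t,[(180,246),(212,325),(128,346)],(190,195),6),.003))
```

```text
corners [[259.9, 172.4], [334.1, 173.1], [333.4, 215.2], [258.9, 213.9]]
[[ 0.649   0.1333  0.06  ]
 [ 0.6486 -0.0921  0.06  ]
 [ 0.5209 -0.0912  0.06  ]
 [ 0.5227  0.1333  0.06  ]]
sides [np.float64(0.22535755305918623), np.float64(0.12768110485926443), np.float64(0.2245168852258464), np.float64(0.12626259818895882)] [0.5853 0.0208 0.06  ]
corners [[318.1, 195.4], [408.9, 213.8], [402.2, 255.9], [304.1, 234.9]]
[[ 0.5198 -0.0929  0.06  ]
 [ 0.5228  0.1338  0.06  ]
 [ 0.6486  0.1327  0.06  ]
 [ 0.6482 -0.0911  0.06  ]]
sides [np.float64(0.22670470956258051), np.float64(0.12582439310500884), np.float64(0.22380203588364672), np.float64(0.12837996221869774)] [0.5848 0.0206 0.06  ]
[[ 0.6063  0.094   0.089 ]
 [ 0.6063  0.0441  0.089 ]
 [ 0.606  -0.0056  0.089 ]]
[[ 0.6064 -0.0056  0.089 ]
 [ 0.6066  0.0448  0.089 ]
 [ 0.6078  0.0944  0.089 ]]
shaft [[ 0.6023 -0.0562  0.083 ]]
shaft [[ 0.606  -0.0553  0.083 ]]
tines s [[0.4567 0.2645 0.003 ]
 [0.4485 0.2953 0.003 ]]
handle top s [[0.4275 0.2634 0.088 ]
 [0.4224 0.2772 0.088 ]
 [0.436  0.2847 0.088 ]
 [0.4404 0.2705 0.088 ]]
handle top t [[0.4468 0.2826 0.088 ]
 [0.4465 0.2705 0.088 ]
 [0.4229 0.2693 0.088 ]
 [0.4227 0.2804 0.088 ]]
tine t [[0.4567 0.2657 0.003 ]
 [0.4158 0.2476 0.003 ]
 [0.4041 0.2919 0.003 ]]
```

Run:
```python
from h import *
import pickle
t=pickle.load(open('top0.pkl','rb'));s=pickle.load(open('scene0.pkl','rb'))
def crop(c,x,y,w,h,k,n):
    cv2.imwrite('pics/'+n,cv2.resize(c['frame'][y:y+h,x:x+w,::-1],None,fx=k,fy=k,interpolation=cv2.INTER_CUBIC))
crop(t,360,210,66,66,8,'t_tray.png'); crop(s,225,145,80,60,8,'s_tray.png')
```

```text
(no output)
```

View pics/t_tray.png

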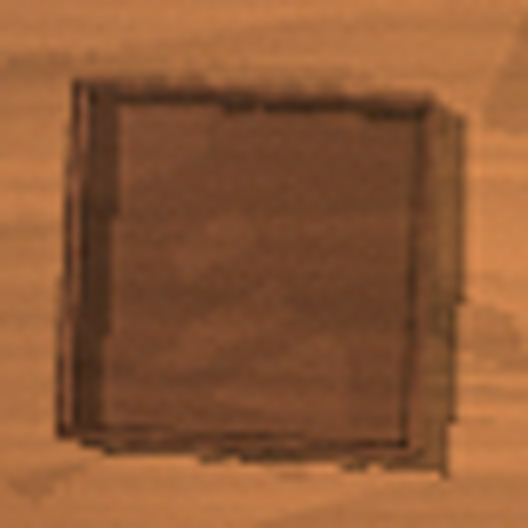

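View pics/s_tray.png

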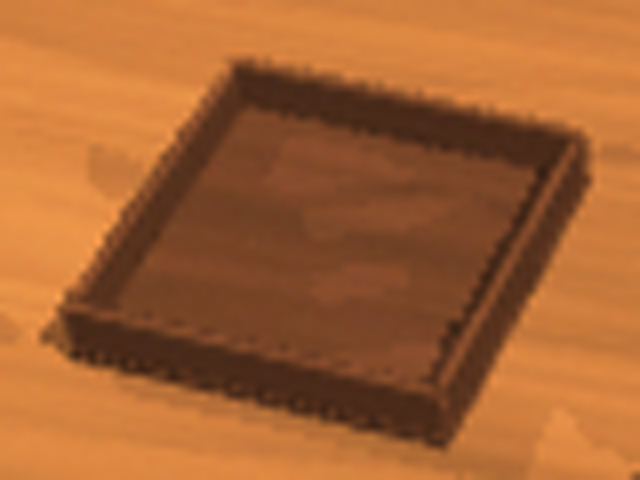

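Run:
```python
from h import *
import pickle
t=pickle.load(open('top0.pkl','rb'));s=pickle.load(open('scene0.pkl','rb'))
np.set_printoptions(precision=4,suppress=True)
def up(pts,o,k): return (np.array(pts,float)+.5)/k-.5+np.array(o)
for c,P in((t,onz(t,up([(74,82),(435,98),(412,450),(58,436)],(360,210),8),.026)),(s,onz(s,up([(238,62),(588,135),(440,397),(64,312)],(225,145),8),.026))):
    print(P,P.mean(0),[np.linalg.norm(P[i]-P[(i+1)%4]) for i in range(4)])
```

```text
[[ 0.5097 -0.1997  0.026 ]
 [ 0.5046 -0.3386  0.026 ]
 [ 0.3702 -0.3294  0.026 ]
 [ 0.3747 -0.1941  0.026 ]] [ 0.4398 -0.2655  0.026 ] [np.float64(0.13897587722015287), np.float64(0.134785858746744), np.float64(0.13534342225330412), np.float64(0.13517643603542037)]
[[ 0.3673 -0.3303  0.026 ]
 [ 0.3734 -0.193   0.026 ]
 [ 0.5104 -0.2015  0.026 ]
 [ 0.5051 -0.3387  0.026 ]] [ 0.4391 -0.2659  0.026 ] [np.float64(0.1374765247033733), np.float64(0.13722699830444654), np.float64(0.13728988091160765), np.float64(0.13802977345503475)]
```

>>> jog_arm(
  targets=[
    [[-10, -17, 0], 0, 1],
    [[-22, -35, 0], 0, 1],
    [[-22, -35, 0], 0, 1],
    [[-22, -35, 0], 0, 1],
    [[-22, -35, 0], 0, 1],
    [[-22, -35, 0], 0, 1],
    [[-22, -35, 0], 0, 1],
    [[-22, -35, 0], 0, 1],
    [[-22, -35, 0], 0, 1],
    [[-22, -35, 0], 0, 1],
    [[-22, -35, 0], 0, 1],
    [[-22, -35, 0], 0, 1],
    [[-22, -35, 0], 0, 1],
    [[-22, -35, 0], 0, 1],
    [[-15, -17, 0], 0, 1],
    [[0, 0, 0], 0, 1],
  ],
  grip_force=20,
)

```text
clock: 1.7
ee_pos: [0.5897, -0.0759, 0.2304]
eef_rot: [-2.679, 1.635, 0.002]
ft_force: [0.5, 1.2, -0.6]
gripper_width: 0.087
```

```bash
cat >> h.py <<'E'
from scipy.spatial.transform import Rotation as Ro
def st():
    o=manip.get_obs(); R=Ro.from_rotvec(o['eef_rot']).as_matrix()
    a=np.degrees(np.arctan2(R[1,0],R[0,0]))
    return o,R,a
def go(x,y,z,alpha=None):
    o,R,a=st(); d=R.T@(np.array([x,y,z])-o['ee_pos'])*1000
    print('clk %.2f'%o['clock'],'ee',(o['ee_pos']*1000).round(1),'alpha %.2f'%a,'tilt %.2f'%np.degrees(np.arccos(-R[2,2])),'F',o['ft_force'].round(2),'M',o['wrist_torque'].round(2),'w %.1f'%(o['gripper_width']*1e3))
    print(' tool shift mm',d.round(1),'turn', None if alpha is None else round(float(np.radians(a-alpha)),4))
E
python3 -c "
from h import *
go(.4335,.275,.2,-75)"
```

```text
clk 1.70 ee [589.7 -75.9 230.4] alpha -62.79 tilt 0.17 F [ 0.46  1.25 -0.59] M [ 0.03 -0.05  0.04] w 87.0
 tool shift mm [-383.4  -21.5   31.5] turn 0.2132
```

>>> jog_arm(
  targets=[
    [[-17, -1, 0], 0, 1],
    [[-35, -2, 0], 0, 1],
    [[-35, -2, 0], 0, 1],
    [[-35, -2, 0], 0, 1],
    [[-35, -2, 0], 0, 1],
    [[-35, -2, 0], 0, 1],
    [[-35, -2, 0], 0, 1],
    [[-35, -2, 0], 0, 1],
    [[-35, -2, 0], 0, 1],
    [[-35, -2, 0], 0, 1],
    [[-35, -2, 0], 0, 1],
    [[-16, -1, 0], 0, 1],
    [[0, 0, 0], 0.1, 1],
    [[0, 0, 0], 0.1, 1],
    [[0, 0, 20], 0, 1],
    [[0, 0, 0], 0, 1],
  ],
)

```text
clock: 3.3
ee_pos: [0.4347, 0.2671, 0.2084]
eef_rot: [2.491, -1.906, -0.001]
ft_force: [-0.7, -0.8, 0.1]
gripper_width: 0.0871
```

Run:
```python
from h import *
go(.4335,.275,.053,-75)
for n in('scene','top'):
    c=cam(n); 
    x,y=(410,120) if n=='scene' else (170,180)
    cv2.imwrite(f'pics/{n}1.png',cv2.resize(c['frame'][y:y+130,x:x+130,::-1],None,fx=4.5,fy=4.5,interpolation=cv2.INTER_CUBIC))
```

```text
clk 3.30 ee [434.7 267.1 208.4] alpha -74.83 tilt 0.27 F [-0.71 -0.76  0.15] M [-0.07  0.08 -0.01] w 87.1
 tool shift mm [ -8.3  -1.6 155.4] turn 0.0029
```

View pics/scene1.png

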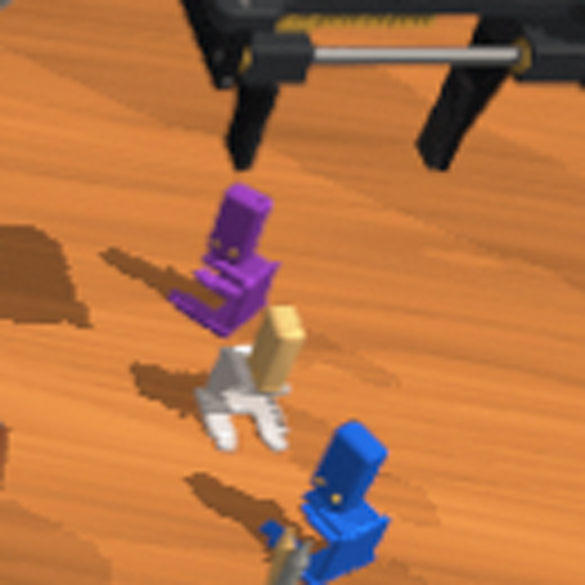

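>>> jog_arm(
  targets=[
    [[-8.3, -1.6, 15], 0, 1],
    [[0, 0, 35], 0, 1],
    [[0, 0, 35], 0, 1],
    [[0, 0, 30], 0, 0.3],
    [[0, 0, 20], 0, 0],
    [[0, 0, 12], 0, 0],
    [[0, 0, 7], 0, -0.2],
    [[0, 0, 0], 0, -0.3],
    [[0, 0, 0], 0, -0.3],
  ],
)

```text
clock: 4.3
ee_pos: [0.4367, 0.2778, 0.0574]
eef_rot: [-2.495, 1.907, -0.001]
ft_force: [0.7, 0.2, 1.0]
gripper_width: 0.0469
```

Run:
```python
from h import *
go(.4335,.275,.0535,-75)
for n in('scene','top'):
    c=cam(n); 
    x,y=(410,120) if n=='scene' else (170,180)
    cv2.imwrite(f'pics/{n}2.png',cv2.resize(c['frame'][y:y+130,x:x+130,::-1],None,fx=4.5,fy=4.5,interpolation=cv2.INTER_CUBIC))
```

```text
clk 4.30 ee [436.7 277.8  57.4] alpha -74.77 tilt 0.09 F [0.72 0.23 0.96] M [ 0.09 -0.    0.07] w 46.9
 tool shift mm [1.9 3.9 3.9] turn 0.004
```

View pics/scene2.png

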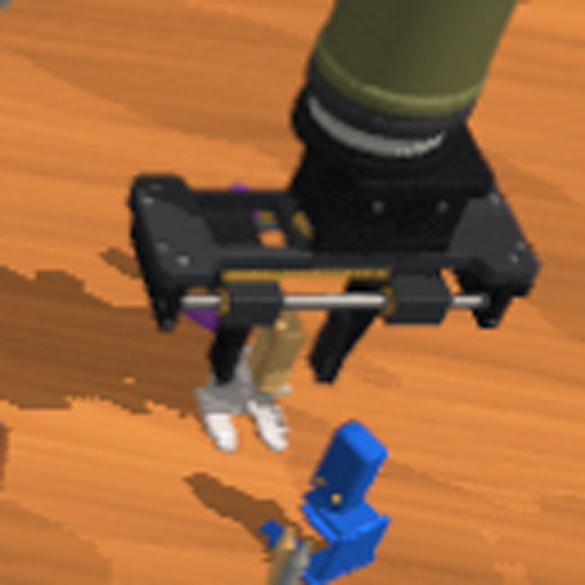

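>>> jog_arm(
  targets=[
    [[1.9, 3.5, 3.5], 0, -0.3],
    [[0, 0, 0], 0, -0.3],
  ],
)

```text
clock: 4.6
ee_pos: [0.4329, 0.2739, 0.0529]
eef_rot: [2.495, -1.907, 0.001]
ft_force: [-0.3, -0.0, -0.6]
gripper_width: 0.0318
```

```bash
python3 -c "
from h import *
go(.4335,.275,.0535,-75)"
```

```text
clk 4.60 ee [432.9 273.9  52.9] alpha -74.78 tilt 0.05 F [-0.29 -0.01 -0.6 ] M [-0.05 -0.   -0.01] w 31.8
 tool shift mm [-0.9 -0.9 -0.6] turn 0.0038
```

Close firmly.

>>> jog_arm(
  targets=[
    [[-0.5, -0.5, 0], 0, -0.5],
    [[0, 0, 0], 0, -0.7],
    [[0, 0, 0], 0, -1],
    [[0, 0, 0], 0, -1],
    [[0, 0, 0], 0, -1],
    [[0, 0, 0], 0, -1],
  ],
  grip_force=25,
)

```text
clock: 5.2
ee_pos: [0.4337, 0.2753, 0.0532]
eef_rot: [-2.496, 1.907, -0.0]
ft_force: [0.6, -0.6, 0.7]
gripper_width: 0.0161
```

```bash
python3 -c "
from h import *
go(.4335,.275,.0535,-75)"
```

```text
clk 5.20 ee [433.7 275.3  53.2] alpha -74.77 tilt 0.02 F [ 0.64 -0.59  0.65] M [0.1  0.03 0.  ] w 16.1
 tool shift mm [ 0.2  0.3 -0.3] turn 0.0041
```

>>> jog_arm(
  targets=[
    [[0, 0, -5], 0, -1],
    [[0, 0, -20], 0, -1],
    [[0, 0, -35], 0, -1],
    [[0, 0, -35], 0, -1],
    [[0, 0, -20], 0, -1],
    [[0, 0, -10], 0.066, -1],
    [[0, 0, 0], 0.1, -1],
    [[0, 0, 0], 0.1, -1],
    [[0, 0, 0], 0, -1],
  ],
  grip_force=45,
)

```text
clock: 6.1
ee_pos: [0.4333, 0.2748, 0.1779]
eef_rot: [2.22, -2.221, 0.0]
ft_force: [-0.1, 1.3, -1.6]
gripper_width: 0.0157
```

Run:
```python
from h import *
go(.55,.0945,.17,-90)
for n in('scene','top'):
    c=cam(n); o,R,a=st()
    x,y=proj(c,[o['ee_pos']])[0].astype(int)-65; x=max(x,0);y=max(y,0)
    print(x,y)
    cv2.imwrite(f'pics/{n}3.png',cv2.resize(c['frame'][y:y+130,x:x+130,::-1],None,fx=4.5,fy=4.5,interpolation=cv2.INTER_CUBIC))
```

```text
clk 6.10 ee [433.3 274.8 177.9] alpha -90.03 tilt 0.05 F [-0.11  1.3  -1.56] M [-0.02  0.05  0.01] w 15.7
 tool shift mm [ 180.2 -116.8    8. ] turn -0.0005
419 97
135 178
```

View pics/scene3.png

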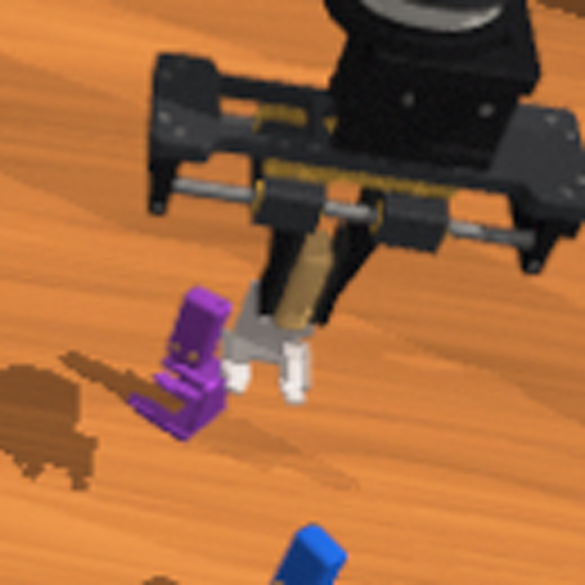

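Run:
```python
from h import *
import pickle
s=pickle.load(open('scene0.pkl','rb'))
p=(np.array([(236,388),(295,401),(322,238),(296,325)])+.5)/4.5-.5+[419,97]
print(onz(s,p[:2],.1247+.0015))
print(onz(s,p[2:3],.2127), onz(s,p[3:],.1647))
```

```text
[[0.44995239 0.25953846 0.1262    ]
 [0.45203476 0.28903112 0.1262    ]]
[[0.42834601 0.27622074 0.2127    ]] [[0.43854023 0.27820696 0.1647    ]]
```

>>> jog_arm(
  targets=[
    [[15, -10, 0], 0, -1],
    [[30, -19.5, 0], 0, -1],
    [[30, -19.5, 0], 0, -1],
    [[30, -19.5, 0], 0, -1],
    [[30, -19.5, 0], 0, -1],
    [[30, -19.5, 0], 0, -1],
    [[15, -9.5, 0], 0, -1],
    [[0, 0, 0], 0, -1],
    [[0, 0, 0], 0, -1],
  ],
)

```text
clock: 7.1
ee_pos: [0.5498, 0.0964, 0.1778]
eef_rot: [2.223, -2.22, -0.003]
ft_force: [-1.5, 1.2, -1.7]
gripper_width: 0.0155
```

```bash
python3 -c "
from h import *
go(.55,.0947,.1152,-90)"
```

```text
clk 7.10 ee [549.8  96.4 177.8] alpha -89.93 tilt 0.10 F [-1.52  1.19 -1.75] M [ 0.06  0.04 -0.01] w 15.5
 tool shift mm [ 1.8 -0.2 62.5] turn 0.0013
```

>>> jog_arm(
  targets=[
    [[1.8, 0, 20], 0, -1],
    [[0, 0, 20], 0, -1],
    [[0, 0, 12], 0, -1],
    [[0, 0, 6], 0, -1],
    [[0, 0, 2], 0, -1],
    [[0, 0, 0], 0, -1],
    [[0, 0, 0], 0, -1],
  ],
)

```text
clock: 7.8
ee_pos: [0.5511, 0.0935, 0.1189]
eef_rot: [-2.221, 2.221, -0.001]
ft_force: [0.2, -0.6, -2.1]
gripper_width: 0.0159
```

Run:
```python
from h import *
go(.6065,.0947,.1152,-90)
c=cam('scene')
x,y=350,170
cv2.imwrite('pics/s4.png',cv2.resize(c['frame'][y:y+100,x:x+100,::-1],None,fx=6,fy=6,interpolation=cv2.INTER_CUBIC))
```

```text
clk 7.80 ee [551.1  93.5 118.9] alpha -90.00 tilt 0.08 F [ 0.2  -0.61 -2.09] M [ 0.05 -0.03 -0.  ] w 15.9
 tool shift mm [ -1.2 -55.4   3.8] turn 0.0
```

View pics/s4.png

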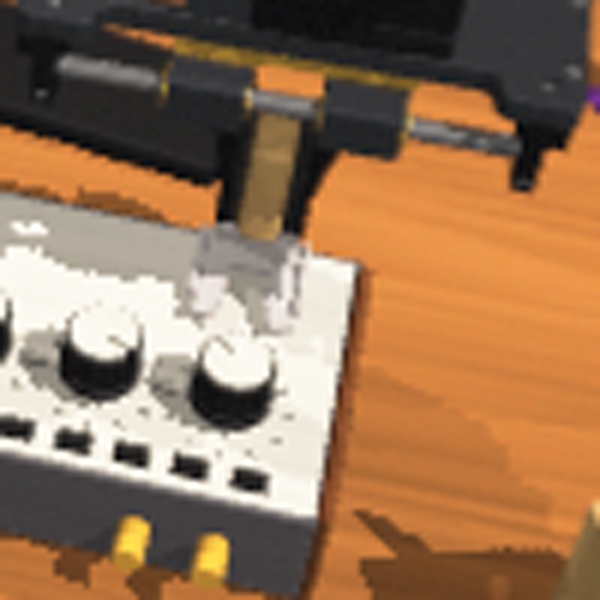

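>>> jog_arm(
  targets=[
    [[0, 0, 2], 0, -1],
    [[0, 0, 1], 0, -1],
    [[0, 0, 0], 0, -1],
  ],
)

```text
clock: 8.15
ee_pos: [0.5505, 0.0932, 0.1149]
eef_rot: [2.221, -2.222, -0.0]
ft_force: [0.1, -0.0, -1.2]
gripper_width: 0.016
```

>>> jog_arm(
  targets=[
    [[0, 0, 0], 0, -1],
  ],
)

```text
clock: 8.25
ee_pos: [0.5505, 0.0932, 0.115]
eef_rot: [2.221, -2.222, -0.0]
ft_force: [1.0, -0.6, -1.0]
gripper_width: 0.0156
```

>>> jog_arm(
  targets=[
    [[0, 0, 0], 0, -1],
  ],
)

```text
clock: 8.35
ee_pos: [0.5506, 0.0932, 0.1151]
eef_rot: [2.221, -2.222, 0.0]
ft_force: [-0.5, 0.0, -1.9]
gripper_width: 0.0155
```

>>> jog_arm(
  targets=[
    [[0, 0, 0], 0, -1],
  ],
)

```text
clock: 8.45
ee_pos: [0.5506, 0.0933, 0.1151]
eef_rot: [2.221, -2.222, 0.0]
ft_force: [0.4, 0.0, -2.0]
gripper_width: 0.0155
```

>>> jog_arm(
  targets=[
    [[-1.4, -5, 0], 0, -1],
    [[0, -10, 0], 0, -1],
    [[0, -10, 0], 0, -1],
    [[0, -10, 0], 0, -1],
    [[0, 0, 0], 0, -1],
  ],
)

```text
clock: 8.95
ee_pos: [0.5873, 0.0945, 0.1149]
eef_rot: [-2.22, 2.222, -0.0]
ft_force: [-0.3, -0.3, -1.2]
gripper_width: 0.0159
```

>>> jog_arm(
  targets=[
    [[0, -8, 0], 0, -1],
    [[0, -6, 0], 0, -1],
    [[0, -4, 0], 0, -1],
    [[0, -2, 0], 0, -1],
    [[0, 0, 0], 0, -1],
  ],
)

```text
clock: 9.45
ee_pos: [0.6057, 0.0947, 0.115]
eef_rot: [2.221, -2.222, -0.0]
ft_force: [0.5, 0.3, -1.9]
gripper_width: 0.0154
```

Run:
```python
from h import *
go(.6065,.0947,.1152,-90)
c=cam('scene')
x,y=350,170
cv2.imwrite('pics/s5.png',cv2.resize(c['frame'][y:y+100,x:x+100,::-1],None,fx=6,fy=6,interpolation=cv2.INTER_CUBIC))
```

```text
clk 9.45 ee [605.7  94.7 115. ] alpha -90.01 tilt 0.01 F [ 0.53  0.32 -1.92] M [-0.03  0.03  0.01] w 15.4
 tool shift mm [-0.  -0.8 -0.2] turn -0.0002
```

View pics/s5.png

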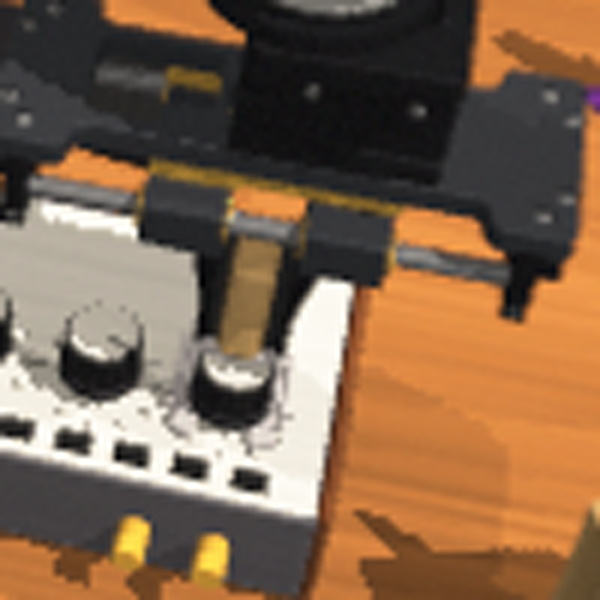

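>>> jog_arm(
  targets=[
    [[0, -0.8, -1], 0, -1],
    [[0, 0, -0.5], 0, -1],
    [[0, 0, 0], 0, -1],
    [[0, 0, 0], 0, -1],
  ],
  grip_force=50,
)

```text
clock: 9.9
ee_pos: [0.6063, 0.0946, 0.1166]
eef_rot: [2.221, -2.222, 0.0]
ft_force: [0.3, -0.5, -1.2]
gripper_width: 0.0159
```

>>> jog_arm(
  targets=[
    [[0, 0, -0.5], 0, -1],
    [[0, 0, 0], 0, -1],
  ],
)

```text
clock: 10.1
ee_pos: [0.6064, 0.0946, 0.1171]
eef_rot: [2.221, -2.222, 0.0]
ft_force: [0.3, -0.3, -1.4]
gripper_width: 0.0158
```

>>> jog_arm(
  targets=[
    [[0, 0, -0.5], 0, -1],
    [[0, 0, 0], 0, -1],
  ],
)

```text
clock: 10.3
ee_pos: [0.6064, 0.0946, 0.1175]
eef_rot: [2.221, -2.222, 0.0]
ft_force: [-0.6, 0.5, -2.4]
gripper_width: 0.0151
```

>>> jog_arm(
  targets=[
    [[0, 0, -0.5], 0, -1],
    [[0, 0, 0], 0, -1],
  ],
)

```text
clock: 10.5
ee_pos: [0.6063, 0.0946, 0.1179]
eef_rot: [2.221, -2.221, -0.0]
ft_force: [0.0, 0.1, -2.9]
gripper_width: 0.0159
```

>>> jog_arm(
  targets=[
    [[0, 0, -0.5], 0, -1],
    [[0, 0, 0], 0, -1],
  ],
)

```text
clock: 10.7
ee_pos: [0.6062, 0.0946, 0.1182]
eef_rot: [2.221, -2.221, -0.001]
ft_force: [0.8, 0.7, -3.7]
gripper_width: 0.0157
```

>>> jog_arm(
  targets=[
    [[0, 0, -0.5], 0, -1],
    [[0, 0, 0], 0, -1],
  ],
)

```text
clock: 10.9
ee_pos: [0.6061, 0.0946, 0.1185]
eef_rot: [2.221, -2.221, -0.001]
ft_force: [0.8, 0.2, -6.5]
gripper_width: 0.0153
```

>>> jog_arm(
  targets=[
    [[0, 0, -0.5], 0, -1],
    [[0, 0, 0], 0, -1],
  ],
)

```text
clock: 11.1
ee_pos: [0.606, 0.0946, 0.1188]
eef_rot: [2.221, -2.221, -0.001]
ft_force: [1.3, 0.5, -9.2]
gripper_width: 0.0158
```

>>> jog_arm(
  targets=[
    [[0, 0, -0.5], 0, -1],
    [[0, 0, 0], 0, -1],
  ],
)

```text
clock: 11.3
ee_pos: [0.606, 0.0946, 0.1195]
eef_rot: [2.221, -2.221, -0.001]
ft_force: [0.5, 0.7, -9.8]
gripper_width: 0.0156
```

>>> jog_arm(
  targets=[
    [[0, 0, -0.5], 0, -1],
    [[0, 0, 0], 0, -1],
  ],
)

```text
clock: 11.5
ee_pos: [0.6064, 0.0947, 0.1213]
eef_rot: [2.221, -2.222, 0.0]
ft_force: [-0.8, -0.9, -5.2]
gripper_width: 0.0159
```

>>> jog_arm(
  targets=[
    [[0, 0, -0.5], 0, -1],
    [[0, 0, 0], 0, -1],
  ],
)

```text
clock: 11.7
ee_pos: [0.607, 0.0948, 0.1221]
eef_rot: [-2.22, 2.221, -0.002]
ft_force: [-0.2, 0.0, -1.7]
gripper_width: 0.0155
```

>>> jog_arm(
  targets=[
    [[0, 0, -2], 0, -1],
    [[0, 0, -4], 0, -1],
    [[0, 0, -6], 0, -1],
    [[0, 0, -7], 0, -1],
    [[0, 0, -7], 0, -1],
    [[0, 0, -5], 0, -1],
    [[0, 0, -3], 0, -1],
    [[0, 0, -1], 0, -1],
    [[0, 0, 0], 0, -1],
    [[0, 0, 0], 0, -1],
  ],
)

```text
clock: 12.7
ee_pos: [0.6062, 0.0946, 0.1557]
eef_rot: [2.221, -2.221, -0.0]
ft_force: [0.5, 0.2, -2.5]
gripper_width: 0.0157
```

Run:
```python
from h import *
go(.6065,.0947,.2,-90)
c=cam('scene')
x,y=330,150
cv2.imwrite('pics/s6.png',cv2.resize(c['frame'][y:y+110,x:x+110,::-1],None,fx=5.4,fy=5.4,interpolation=cv2.INTER_CUBIC))
```

```text
clk 12.70 ee [606.2  94.6 155.7] alpha -90.01 tilt 0.03 F [ 0.54  0.24 -2.49] M [0.07 0.04 0.05] w 15.7
 tool shift mm [ -0.1  -0.3 -44.3] turn -0.0002
```

View pics/s6.png

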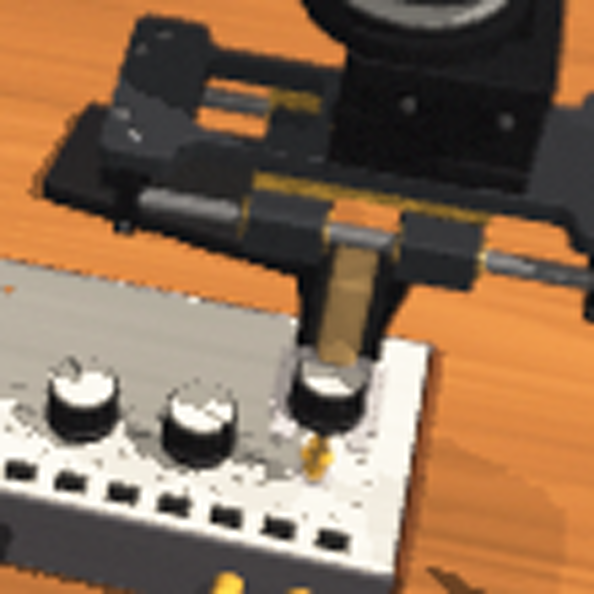

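Left knob popped and is riding on the fork, with its bare shaft visible below it at crop (318,455). The next step is to carry it gently to the tray.

>>> jog_arm(
  targets=[
    [[0, 0, -3], 0, -1],
    [[0, 0, -7], 0, -1],
    [[0, 0, -7], 0, -1],
    [[0, 0, -3], 0, -1],
    [[0, 0, 0], 0, -1],
  ],
)

```text
clock: 13.25
ee_pos: [0.6069, 0.0948, 0.1771]
eef_rot: [-2.22, 2.221, -0.002]
ft_force: [0.3, -0.1, -1.6]
gripper_width: 0.0158
```

>>> jog_arm(
  targets=[
    [[4.3, 2.6, 0], 0, -1],
    [[8.5, 5.2, 0], 0, -1],
    [[12.8, 7.8, 0], 0, -1],
    [[17, 10.5, 0], 0, -1],
    [[21.3, 13.1, 0], 0, -1],
    [[25.6, 15.7, 0], 0, -1],
    [[25.6, 15.7, 0], 0, -1],
    [[25.6, 15.7, 0], 0, -1],
    [[25.6, 15.7, 0], 0, -1],
    [[25.6, 15.7, 0], 0, -1],
    [[25.6, 15.7, 0], 0, -1],
    [[25.6, 15.7, 0], 0, -1],
    [[25.6, 15.7, 0], 0, -1],
    [[25.6, 15.7, 0], 0, -1],
    [[21.3, 13.1, 0], 0, -1],
    [[17, 10.5, 0], 0, -1],
    [[12.8, 7.8, 0], 0, -1],
    [[8.5, 5.2, 0], 0, -1],
    [[4.3, 2.6, 0], 0, -1],
    [[0, 0, 0], 0, -1],
  ],
)

```text
clock: 15.25
ee_pos: [0.386, -0.2639, 0.176]
eef_rot: [2.22, -2.223, 0.0]
ft_force: [-0.1, 0.0, -2.6]
gripper_width: 0.016
```

Run:
```python
from h import *
go(.385,-.265,.085,-92.5)
for n,x,y in(('scene',190,80),('top',330,190)):
    c=cam(n)
    cv2.imwrite(f'pics/{n}7.png',cv2.resize(c['frame'][y:y+120,x:x+130,::-1],None,fx=5,fy=5,interpolation=cv2.INTER_CUBIC))
```

```text
clk 15.25 ee [ 386.  -263.9  176. ] alpha -90.08 tilt 0.00 F [-0.1   0.01 -2.61] M [ 0.06  0.03 -0.04] w 16.0
 tool shift mm [ 1.1  1.  91. ] turn 0.0422
```

View pics/scene7.png

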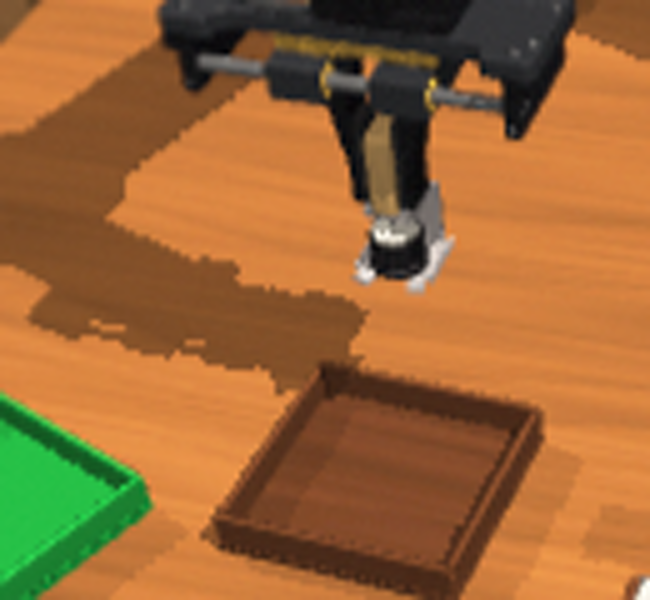

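>>> jog_arm(
  targets=[
    [[1, 0.5, 5], 0.042, -1],
    [[0, 0, 12], 0, -1],
    [[0, 0, 18], 0, -1],
    [[0, 0, 20], 0, -1],
    [[0, 0, 18], 0, -1],
    [[0, 0, 12], 0, -1],
    [[0, 0, 5], 0, -1],
    [[0, 0, 2], 0, -1],
    [[0, 0, 0], 0, -1],
    [[0, 0, 0], 0, -1],
  ],
)

```text
clock: 16.35
ee_pos: [0.3867, -0.2649, 0.0848]
eef_rot: [-2.174, 2.268, -0.002]
ft_force: [-0.7, 0.1, -1.1]
gripper_width: 0.0156
```

Run:
```python
from h import *
go(.385,-.265,.079,-92.5)
for n,x,y in(('scene',190,100),('top',330,190)):
    c=cam(n)
    cv2.imwrite(f'pics/{n}8.png',cv2.resize(c['frame'][y:y+120,x:x+130,::-1],None,fx=5,fy=5,interpolation=cv2.INTER_CUBIC))
```

```text
clk 16.35 ee [ 386.7 -264.9   84.8] alpha -92.41 tilt 0.09 F [-0.74  0.09 -1.05] M [0.04 0.02 0.03] w 15.6
 tool shift mm [0.2 1.7 5.8] turn 0.0016
```

View pics/scene8.png

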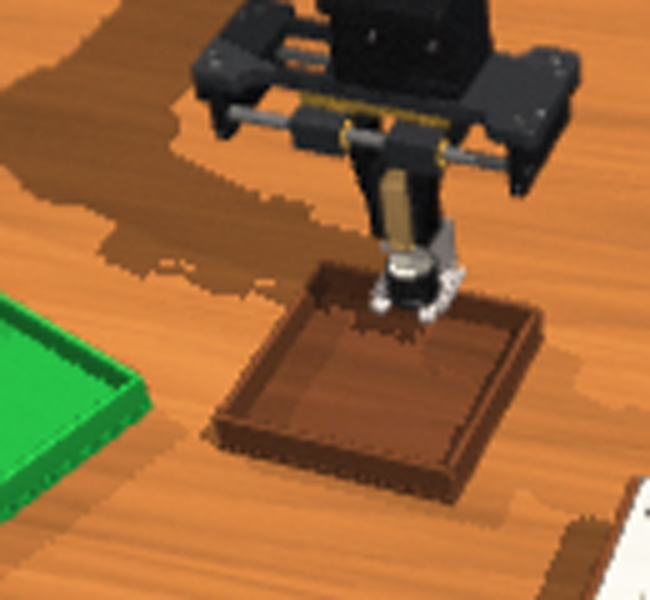

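>>> jog_arm(
  targets=[
    [[0, 0, 3], 0, -1],
    [[0, 0, 2], 0, -1],
    [[0, 0, 0], 0, -1],
    [[0, 0, 0], 0, -1],
  ],
  grip_force=8,
)

```text
clock: 16.85
ee_pos: [0.3861, -0.2645, 0.079]
eef_rot: [2.174, -2.268, -0.0]
ft_force: [0.1, -0.3, -1.1]
gripper_width: 0.0158
```

>>> jog_arm(
  targets=[
    [[0, -4, 2], 0, -1],
    [[0, -4, 2], 0, -1],
    [[0, 0, 0], 0, -1],
  ],
)

```text
clock: 17.15
ee_pos: [0.3955, -0.265, 0.0754]
eef_rot: [-2.174, 2.266, -0.003]
ft_force: [1.4, 0.8, 1.9]
gripper_width: 0.0158
```

Run:
```python
from h import *
go(.385,-.265,.079,-92.5)
for n,x,y in(('scene',220,110),('top',330,190)):
    c=cam(n)
    cv2.imwrite(f'pics/{n}9.png',cv2.resize(c['frame'][y:y+100,x:x+100,::-1],None,fx=6,fy=6,interpolation=cv2.INTER_CUBIC))
```

```text
clk 17.15 ee [ 395.5 -265.    75.4] alpha -92.38 tilt 0.11 F [1.44 0.82 1.93] M [ 0.2  -0.24 -0.03] w 15.8
 tool shift mm [ 0.5 10.5 -3.6] turn 0.0022
```

View pics/scene9.png

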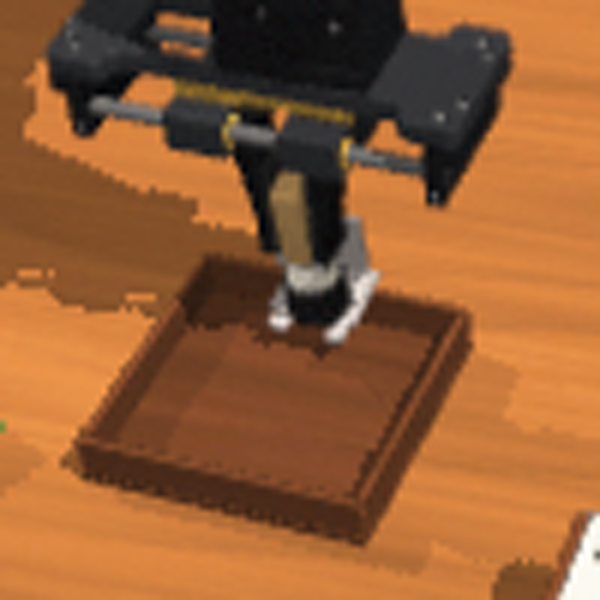

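>>> jog_arm(
  targets=[
    [[0, -5, 1.5], 0, -1],
    [[0, -5, 2], 0, -1],
    [[0, 0, 0], 0, -1],
  ],
)

```text
clock: 17.55
ee_pos: [0.4049, -0.2655, 0.0713]
eef_rot: [-2.175, 2.267, -0.001]
ft_force: [1.2, -0.7, 1.0]
gripper_width: 0.016
```

>>> jog_arm(
  targets=[
    [[0, -5, 2.5], 0, -1],
    [[0, -5, 3], 0, -1],
    [[0, 0, 0], 0, -1],
  ],
)

```text
clock: 17.85
ee_pos: [0.415, -0.2656, 0.0656]
eef_rot: [-2.175, 2.267, -0.001]
ft_force: [2.4, 0.4, 0.5]
gripper_width: 0.0161
```

Run:
```python
from h import *
go(.4215,-.265,.0625,-92.5)
for n,x,y in(('scene',220,110),('top',330,190)):
    c=cam(n)
    cv2.imwrite(f'pics/{n}10.png',cv2.resize(c['frame'][y:y+100,x:x+100,::-1],None,fx=6,fy=6,interpolation=cv2.INTER_CUBIC))
```

```text
clk 17.85 ee [ 415.  -265.6   65.6] alpha -92.38 tilt 0.04 F [2.37 0.39 0.5 ] M [ 0.   -0.35  0.02] w 16.1
 tool shift mm [-0.8 -6.5  3.1] turn 0.0022
```

View pics/scene10.png

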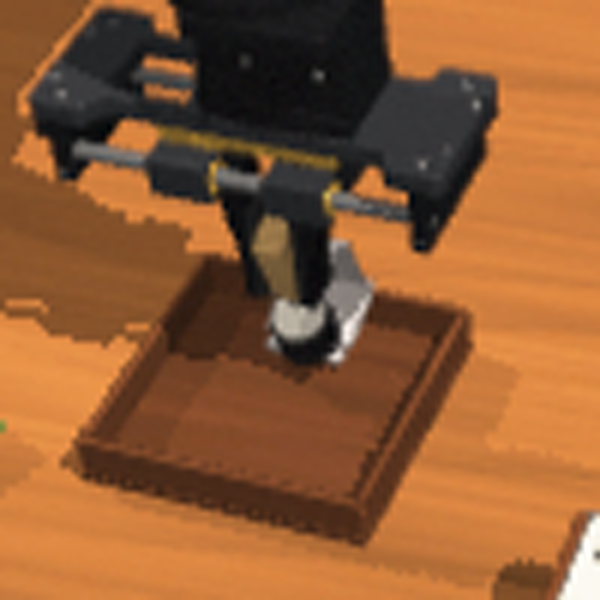

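>>> jog_arm(
  targets=[
    [[0, -4, 2.5], 0, -1],
    [[0, -4, 2.5], 0, -1],
    [[0, 0, 0], 0, -1],
    [[0, 0, 0], 0, -1],
    [[0, 0, 0], 0, -1],
  ],
)

```text
clock: 18.45
ee_pos: [0.4219, -0.2658, 0.0608]
eef_rot: [2.174, -2.268, -0.001]
ft_force: [1.5, -0.7, -1.0]
gripper_width: 0.016
```

Run:
```python
from h import *
go(.4215,-.265,.0625,-92.5)
for n,x,y in(('scene',220,110),('top',330,190)):
    c=cam(n)
    cv2.imwrite(f'pics/{n}11.png',cv2.resize(c['frame'][y:y+100,x:x+100,::-1],None,fx=6,fy=6,interpolation=cv2.INTER_CUBIC))
```

```text
clk 18.45 ee [ 421.9 -265.8   60.8] alpha -92.42 tilt 0.03 F [ 1.5  -0.67 -1.01] M [ 0.09 -0.17 -0.04] w 16.0
 tool shift mm [-0.8  0.4 -1.7] turn 0.0015
```

View pics/scene11.png

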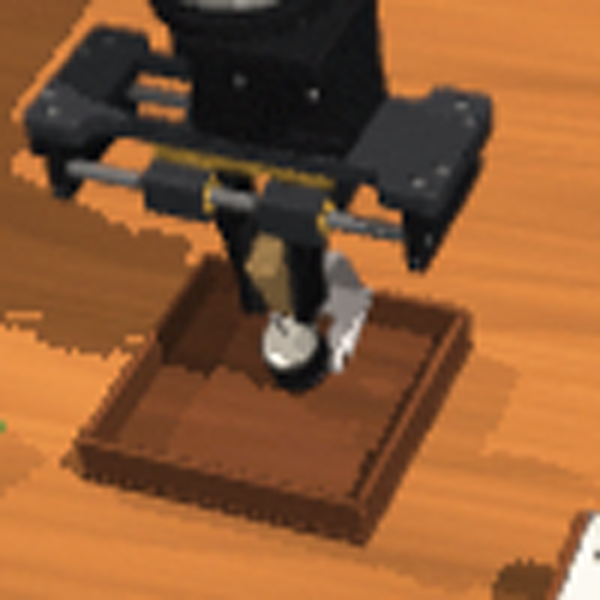

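>>> jog_arm(
  targets=[
    [[0, 0, -3], 0, -1],
    [[0, 0, -4], 0, -1],
    [[0, 0, -4], 0, -1],
    [[0, 0, 0], 0, -1],
    [[0, 0, 0], 0, -1],
  ],
)

```text
clock: 19.05
ee_pos: [0.4221, -0.2661, 0.0723]
eef_rot: [2.174, -2.268, 0.001]
ft_force: [0.5, 0.8, -1.1]
gripper_width: 0.0161
```

Run:
```python
from h import *
go(.4215,-.265,.0625,-92.5)
for n,x,y in(('scene',220,110),('top',330,190)):
    c=cam(n)
    cv2.imwrite(f'pics/{n}12.png',cv2.resize(c['frame'][y:y+100,x:x+100,::-1],None,fx=6,fy=6,interpolation=cv2.INTER_CUBIC))
```

```text
clk 19.05 ee [ 422.1 -266.1   72.3] alpha -92.42 tilt 0.03 F [ 0.47  0.83 -1.15] M [ 0.1   0.04 -0.1 ] w 16.1
 tool shift mm [-1.1  0.7  9.8] turn 0.0014
```

View pics/scene12.png

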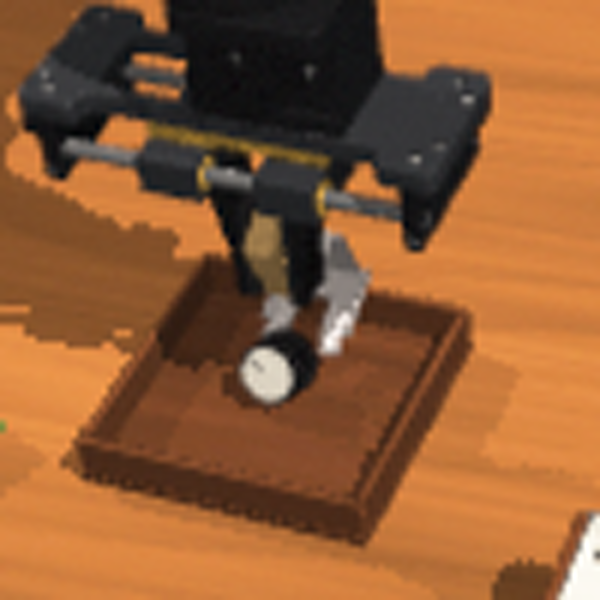

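>>> jog_arm(
  targets=[
    [[0, 0, -4], 0, -1],
    [[0, 0, -8], 0, -1],
    [[0, 0, -15], 0, -1],
    [[0, 0, -25], 0, -1],
    [[0, 0, -20], 0, -1],
    [[0, 0, -8], 0, -1],
    [[0, 0, 0], 0, -1],
  ],
)

```text
clock: 19.85
ee_pos: [0.4229, -0.2665, 0.1535]
eef_rot: [-2.174, 2.268, -0.005]
ft_force: [-0.3, -0.5, -2.2]
gripper_width: 0.016
```

Run:
```python
from h import *
go(.4215,-.265,.0625,-92.5)
for n,x,y in(('scene',200,80),('top',330,190)):
    c=cam(n)
    cv2.imwrite(f'pics/{n}13.png',cv2.resize(c['frame'][y:y+130,x:x+120,::-1],None,fx=4.5,fy=4.5,interpolation=cv2.INTER_CUBIC))
```

```text
clk 19.85 ee [ 422.9 -266.5  153.5] alpha -92.42 tilt 0.17 F [-0.28 -0.52 -2.23] M [ 0.08  0.05 -0.02] w 16.0
 tool shift mm [-1.6  1.7 91. ] turn 0.0014
```

View pics/scene13.png

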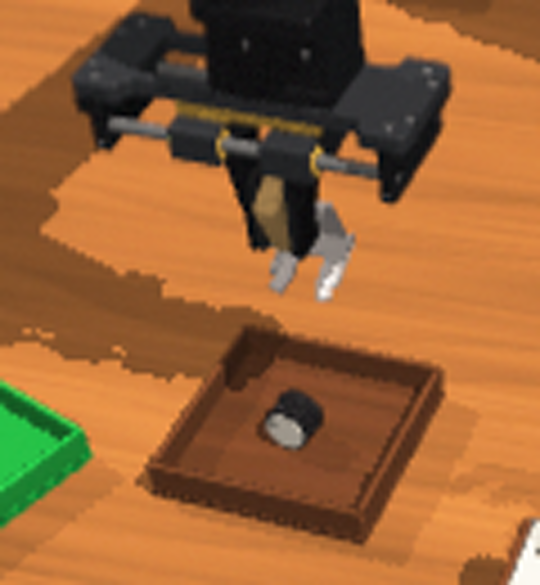

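>>> jog_arm(
  targets=[
    [[-11, -1, 0], 0, -1],
    [[-30, -1.5, 0], 0, -1],
    [[-35, -1.5, 0], 0, -1],
    [[-35, -2, 0], 0, -1],
    [[-35, -2, 0], 0, -1],
    [[-21, -1, 0], 0, -1],
    [[-10, -1, 0], 0, -1],
    [[0, 0, 25], 0, -1],
    [[0, 0, 30], 0, -1],
    [[0, 0, 20], 0, -1],
    [[0, 0, 12], 0, -1],
    [[0, 0, 5], 0, -1],
    [[0, 0, 0], 0, -1],
    [[0, 0, 0], 0, -1],
  ],
  grip_force=15,
)

```text
clock: 21.35
ee_pos: [0.4403, -0.0899, 0.0608]
eef_rot: [-2.173, 2.268, -0.002]
ft_force: [-0.1, -0.1, -1.7]
gripper_width: 0.0161
```

Run:
```python
from h import *
go(.44,-.09,.057,-92.5)
for n,x,y in(('scene',260,90),):
    c=cam(n)
    cv2.imwrite(f'pics/{n}14.png',cv2.resize(c['frame'][y:y+120,x:x+120,::-1],None,fx=5,fy=5,interpolation=cv2.INTER_CUBIC))
```

```text
clk 21.35 ee [440.3 -89.9  60.8] alpha -92.43 tilt 0.09 F [-0.13 -0.09 -1.66] M [ 0.03  0.04 -0.02] w 16.1
 tool shift mm [0.1 0.3 3.8] turn 0.0012
```

View pics/scene14.png

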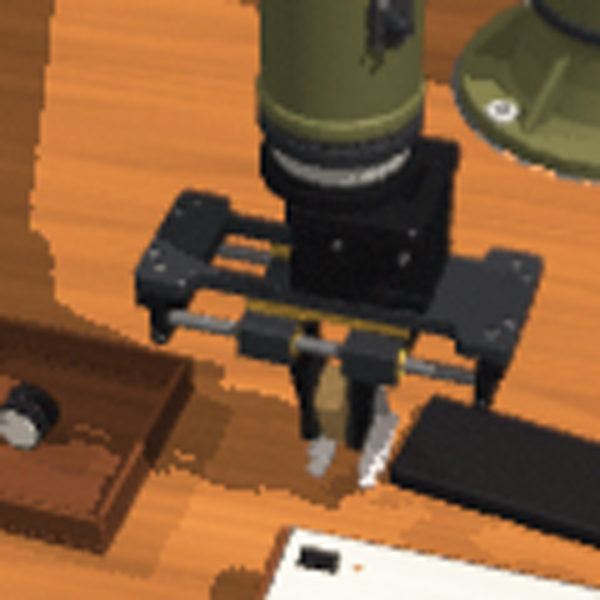

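>>> jog_arm(
  targets=[
    [[0, 0, -6], 0, -1],
    [[10, 0, -4], 0, -1],
    [[15, 0, 0], 0, -1],
    [[12, 0, 0], 0, -1],
    [[6, 0, 0], 0, -1],
    [[0, 0, 5], 0, -1],
    [[0, 0, 5], 0, -1],
    [[0, 0, 2], 0, -1],
    [[0, 0, 0], 0, -1],
  ],
)

```text
clock: 22.3
ee_pos: [0.4373, -0.1318, 0.0573]
eef_rot: [2.175, -2.266, -0.002]
ft_force: [0.5, 1.2, -2.4]
gripper_width: 0.0156
```

Run:
```python
from h import *
go(.44,-.133,.057,-92.5)
s=cam('scene')
p=(np.array([[393,478],[190,365]])+.5)/5-.5+[260,90]
print('bank corner, tray corner',onz(s,p[:1],.0),onz(s,p[1:],.026))
```

```text
clk 22.30 ee [ 437.3 -131.8   57.3] alpha -92.36 tilt 0.08 F [ 0.51  1.16 -2.36] M [0.09 0.06 0.03] w 15.6
 tool shift mm [ 1.1 -2.8  0.3] turn 0.0025
bank corner, tray corner [[ 4.12669099e-01 -6.44139097e-02 -1.11022302e-16]] [[ 0.37854215 -0.19274625  0.026     ]]
```

Clear on both sides. Loosen the grip so it swings, then check.

>>> jog_arm(
  targets=[
    [[0, 0, 0], 0, -1],
    [[0, 0, 0], 0, -1],
    [[0, 0, 0], 0, -1],
  ],
  grip_force=3,
)

```text
clock: 22.65
ee_pos: [0.4379, -0.1325, 0.0582]
eef_rot: [-2.174, 2.268, -0.001]
ft_force: [0.0, -0.5, -1.8]
gripper_width: 0.0162
```

Run:
```python
from h import *
go(.44,-.133,.057,-92.5)
for n,x,y in(('scene',260,90),):
    c=cam(n)
    cv2.imwrite(f'pics/{n}15.png',cv2.resize(c['frame'][y:y+100,x:x+100,::-1],None,fx=6,fy=6,interpolation=cv2.INTER_CUBIC))
```

```text
clk 22.65 ee [ 437.9 -132.5   58.2] alpha -92.41 tilt 0.02 F [ 0.   -0.48 -1.84] M [-0.01  0.04 -0.  ] w 16.2
 tool shift mm [ 0.4 -2.1  1.2] turn 0.0016
```

View pics/scene15.png

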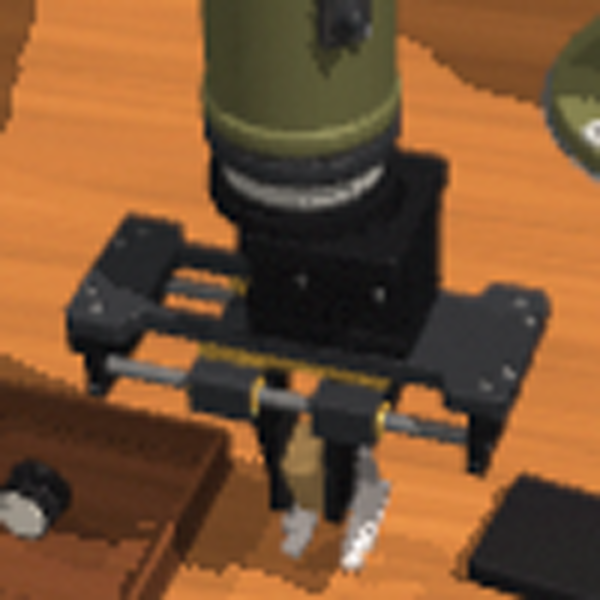

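>>> jog_arm(
  targets=[
    [[0, -10, 0], 0, -1],
    [[0, -12, 0], 0, -1],
    [[0, -8, 0], 0, -1],
    [[0, 0, 2], 0, -1],
    [[0, 0, 1], 0, -1],
    [[0, 0, 0], 0, -1],
  ],
)

```text
clock: 23.3
ee_pos: [0.467, -0.1337, 0.0545]
eef_rot: [2.174, -2.267, -0.002]
ft_force: [0.1, -0.1, -1.4]
gripper_width: 0.0157
```

>>> jog_arm(
  targets=[
    [[0, 0, 1], 0, -1],
    [[0, 0, 0], 0, -1],
  ],
)

```text
clock: 23.5
ee_pos: [0.4673, -0.1339, 0.0539]
eef_rot: [2.174, -2.268, -0.0]
ft_force: [0.1, 0.1, -1.8]
gripper_width: 0.016
```

>>> jog_arm(
  targets=[
    [[0, 0, 1], 0, -1],
    [[0, 0, 0], 0, -1],
  ],
)

```text
clock: 23.7
ee_pos: [0.4676, -0.1339, 0.0532]
eef_rot: [2.174, -2.268, 0.0]
ft_force: [-0.8, 0.4, 0.6]
gripper_width: 0.0162
```

>>> jog_arm(
  targets=[
    [[0, 0, 1], 0, -1],
    [[0, 0, 0], 0, -1],
  ],
)

```text
clock: 23.9
ee_pos: [0.4684, -0.134, 0.0526]
eef_rot: [-2.174, 2.267, -0.002]
ft_force: [0.1, 0.1, 2.9]
gripper_width: 0.0162
```

>>> jog_arm(
  targets=[
    [[0, 3, 1], 0, -1],
    [[0, 3, 0], 0, -1],
  ],
)

```text
clock: 24.1
ee_pos: [0.4635, -0.1337, 0.0521]
eef_rot: [-2.173, 2.266, -0.005]
ft_force: [2.1, 0.7, 3.6]
gripper_width: 0.0158
```

Run:
```python
from h import *
go(.44,-.133,.053,-92.5)
for n,x,y in(('scene',260,100),):
    c=cam(n)
    cv2.imwrite(f'pics/{n}16.png',cv2.resize(c['frame'][y:y+110,x:x+110,::-1],None,fx=5.4,fy=5.4,interpolation=cv2.INTER_CUBIC))
```

```text
clk 24.10 ee [ 463.5 -133.7   52.1] alpha -92.41 tilt 0.23 F [2.13 0.71 3.65] M [ 0.08 -0.42 -0.07] w 15.8
 tool shift mm [ 0.3 23.5 -1. ] turn 0.0016
```

View pics/scene16.png

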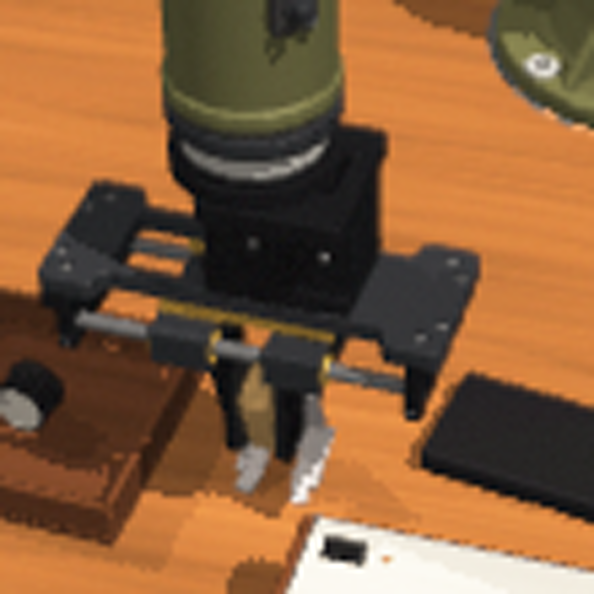

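>>> jog_arm(
  targets=[
    [[0, 4, 0], 0, -1],
    [[0, 4, 0], 0, -1],
    [[0, 4, 0], 0, -1],
    [[0, 4, 0], 0, -1],
    [[0, 0, 0], 0, -1],
  ],
)

```text
clock: 24.65
ee_pos: [0.4439, -0.1327, 0.0502]
eef_rot: [2.173, -2.267, -0.004]
ft_force: [0.1, 0.3, -1.5]
gripper_width: 0.0158
```

Run:
```python
from h import *
go(.44,-.133,.053,-92.5)
for n,x,y in(('scene',260,100),):
    c=cam(n)
    cv2.imwrite(f'pics/{n}17.png',cv2.resize(c['frame'][y:y+110,x:x+110,::-1],None,fx=5.4,fy=5.4,interpolation=cv2.INTER_CUBIC))
```

```text
clk 24.65 ee [ 443.9 -132.7   50.2] alpha -92.44 tilt 0.16 F [ 0.06  0.32 -1.47] M [ 0.07  0.02 -0.05] w 15.8
 tool shift mm [ 0.4  3.9 -2.8] turn 0.0011
```

View pics/scene17.png

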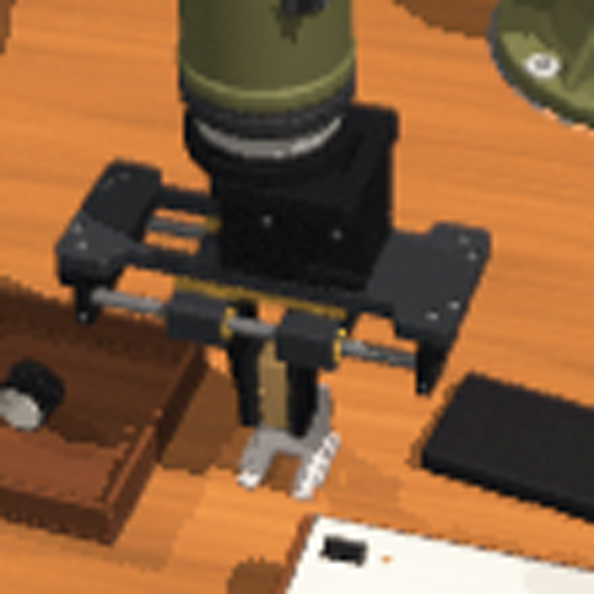

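>>> jog_arm(
  targets=[
    [[0, 0, 1], 0, -1],
    [[0, 0, 0], 0, -1],
  ],
)

```text
clock: 24.9
ee_pos: [0.4455, -0.1328, 0.0499]
eef_rot: [2.174, -2.267, -0.001]
ft_force: [-0.4, -0.5, -0.9]
gripper_width: 0.0162
```

>>> jog_arm(
  targets=[
    [[0, 0, 1], 0, -1],
    [[0, 0, 0], 0, -1],
  ],
)

```text
clock: 25.1
ee_pos: [0.4458, -0.1329, 0.0493]
eef_rot: [2.174, -2.267, -0.0]
ft_force: [-2.8, -0.3, 4.4]
gripper_width: 0.0158
```

Run:
```python
from h import *
go(.44,-.133,.053,-92.5)
for n,x,y in(('scene',290,140),):
    c=cam(n)
    cv2.imwrite(f'pics/{n}18.png',cv2.resize(c['frame'][y:y+60,x:x+60,::-1],None,fx=10,fy=10,interpolation=cv2.INTER_CUBIC))
```

```text
clk 25.10 ee [ 445.8 -132.9   49.3] alpha -92.41 tilt 0.02 F [-2.77 -0.28  4.4 ] M [0.17 0.45 0.  ] w 15.8
 tool shift mm [ 0.4  5.8 -3.6] turn 0.0016
```

View pics/scene18.png

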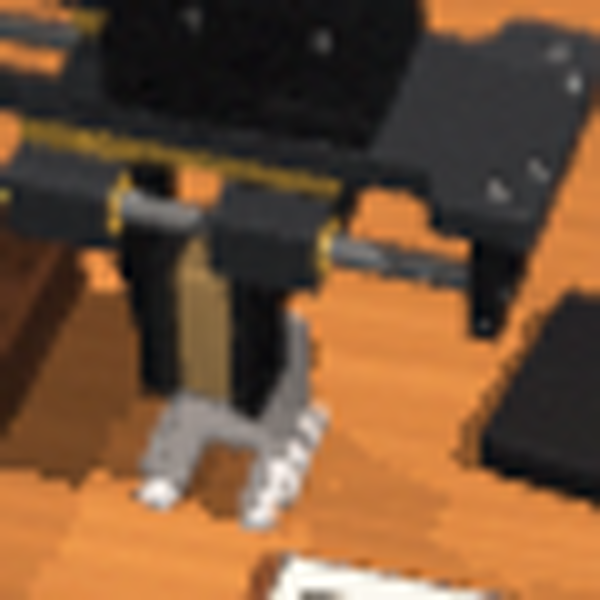

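>>> jog_arm(
  targets=[
    [[0, 0, 0], 0, -0.55],
    [[0, 0, 0], 0, -0.55],
    [[0, 0, 0], 0, -0.4],
    [[0, 0, 0], 0, -0.3],
    [[0, 0, 0], 0, -0.2],
    [[0, 0, 0], 0, -0.2],
  ],
)

```text
clock: 25.75
ee_pos: [0.4457, -0.1329, 0.049]
eef_rot: [2.174, -2.268, 0.0]
ft_force: [0.1, 0.2, -0.5]
gripper_width: 0.0334
```

Run:
```python
from h import *
go(.44,-.133,.053,-92.5)
for n,x,y in(('scene',290,140),):
    c=cam(n)
    cv2.imwrite(f'pics/{n}19.png',cv2.resize(c['frame'][y:y+60,x:x+60,::-1],None,fx=10,fy=10,interpolation=cv2.INTER_CUBIC))
```

```text
clk 25.75 ee [ 445.7 -132.9   49. ] alpha -92.42 tilt 0.00 F [ 0.06  0.16 -0.45] M [0.04 0.04 0.01] w 33.4
 tool shift mm [ 0.3  5.7 -4. ] turn 0.0015
```

View pics/scene19.png

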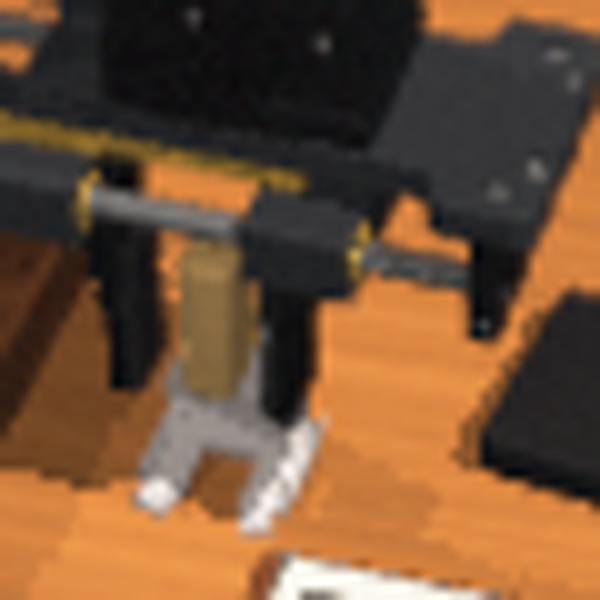

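>>> jog_arm(
  targets=[
    [[0, 0, 0], 0, 0],
    [[0, 0, -5], 0, 0],
    [[0, 0, -15], 0, 0],
    [[0, 0, -25], 0, 0],
    [[0, 0, -35], 0, 0.3],
    [[0, 0, -35], 0, 0.3],
    [[0, 0, -20], 0, 0.3],
    [[0, 0, 0], 0, 0.3],
    [[0, 40, -10], 0, 0.3],
    [[0, 0, 0], 0, 0.3],
  ],
)

```text
clock: 26.8
ee_pos: [0.4024, -0.1314, 0.1936]
eef_rot: [2.17, -2.268, -0.003]
ft_force: [1.5, 0.6, 0.9]
gripper_width: 0.0565
```

Run:
```python
from h import *
import pickle
np.set_printoptions(precision=4,suppress=True)
go(.44,-.133,.053,-92.5)
for n,x,y in(('scene',220,110),('top',340,190)):
    c=cam(n); pickle.dump(c,open(n+'E.pkl','wb'))
    cv2.imwrite(f'pics/{n}20.png',cv2.resize(c['frame'][y:y+120,x:x+130,::-1],None,fx=5,fy=5,interpolation=cv2.INTER_CUBIC))
    cv2.imwrite(f'pics/{n}20f.png',c['frame'][...,::-1])
```

```text
clk 26.80 ee [ 402.4 -131.4  193.6] alpha -92.51 tilt 0.18 F [1.46 0.64 0.86] M [ 0.   -0.04  0.03] w 56.5
 tool shift mm [ -0.2 -38.1 140.5] turn -0.0002
```

View pics/scene20.png

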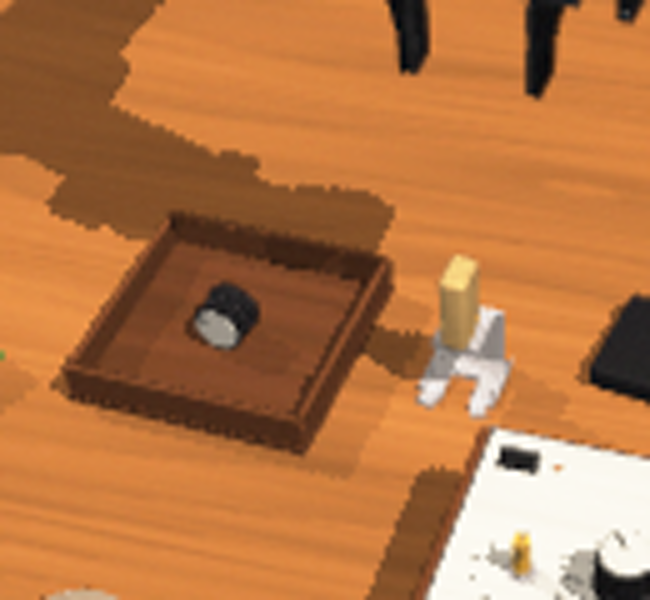

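View pics/scene20f.png

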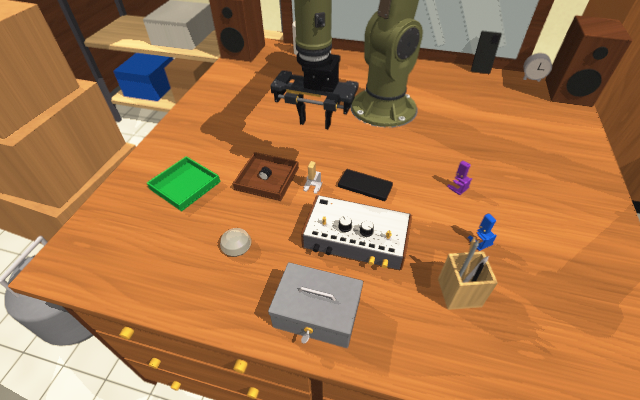

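View pics/top20f.png

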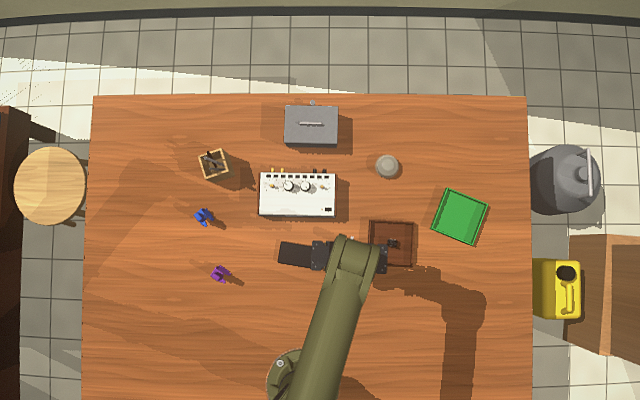

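Run:
```python
from h import *
import pickle
a=pickle.load(open('sceneE.pkl','rb'))['frame'].astype(int); c=cam('scene'); b=c['frame'].astype(int); z=pickle.load(open('scene0.pkl','rb'))['frame'].astype(int)
d=abs(a-b).max(2)
print('tray/puller moving px',(d[145:215,230:330]>25).sum())
for n,(x,y,w,h) in dict(bank=(336,165,60,40),weight=(215,222,40,38),pens=(435,240,65,70),box=(265,260,105,85)).items():
    print(n,(abs(b-z).max(2)[y:y+h,x:x+w]>40).sum())
p=(np.array([(225,316)])+.5)/5-.5+[220,110]; print('knob',onz(c,p,.021))
p=(np.array([(460,263),(453,345)])+.5)/5-.5+[220,110]; print('handle top/bottom',onz(c,p[:1],.088),onz(c,p[1:],.040))
print(manip.get_obs()['clock']); print(manip.close_job())
```

```text
tray/puller moving px 45
bank 0
weight 0
pens 0
box 0
knob [[ 0.4378611  -0.27175116  0.021     ]]
handle top/bottom [[ 0.43380172 -0.13374234  0.088     ]] [[ 0.44666718 -0.13511324  0.04      ]]
26.95
the job is handed in; nothing more can be done
None
```

The left knob was the loose one, and it is now in the wooden tray. I handed the job in at about 27 s, and no verdict was reported.

- **Pulling:** I hooked the puller under the left knob and raised it in half-millimetre steps. It popped at about 8 N (roughly 10 N read at the wrist, less the puller's weight). The puller lifted it well clear of its shaft. I did not tug the middle and right knobs, since only one of the three is loose.
- **Tipping:** The tool could not tilt, so I pressed the underside of the fork on the tray's near wall with a light grip. That pitched the puller forward and the knob slid off. It lies on its side near the tray's middle, at about (0.438, -0.272).
- **Puller:** I turned it back upright by dragging its tips along the chest, then released it at about (0.446, -0.133). That is about 130 mm from the tray's middle.

**Last checks:**
- The tray looks flat and the puller upright, and the gripper is clear of everything.
- Pixel comparison with the start shows no change at the power bank, paperweight, pen holder or cash box.
- The other two knobs look unmoved by eye. I did not measure them again.
- Two pictures taken moments apart differed by 45 pixels in the window around the tray and puller. I took this to be the arm's shadow settling but did not confirm it.
- A rough line from the handle's top to its bottom differed by about 13 mm in x. The two points were not on the same edge, so I judged upright from the picture.

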